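# Set a preheater timer by four clicks and start it

## Robot

A 6-joint arm with a two-finger parallel gripper is mounted at the origin on a cart in front of the work surface, level with it; the furniture and walls round the work are solid. World frame = base frame: x ahead of the robot, y to its left, z up, the work surface at z = 0. Lengths are in mm, angles in rad, forces in N, time in s.
With the tool pointing down it reaches from about 300 to 775 mm from the base axis. Payload 14.6 kg.
Tool frame: the origin (TCP) lies at the very end of the fingers, on their centre line; the grasp point (between the pads) lies 19 mm behind it (manip.grip_point_offset is the distance from the TCP to the grasp point, in mm); z points along the fingers, y is the line along which they close (so a half turn about z gives the same grasp; the last joint's range is limited). The gripper opens to 94 mm and grips with 3 to 60 N. Pads are 16 mm wide; open, the fingers measure 119 mm over their backs; the gripper's body (75 mm by 177 mm) begins 78 mm behind the grasp point.
Start: joints at [-1.176, 0.3, 1.521, -0, 1.321, -0.067], TCP at [245.05, -492.382, 205.446] pointing down, gripper open.
Joint ranges: [-3.03, 3.03], [-0.79, 2.21], [0.23, 2.52], [-1.04, 4.18], [0, 3.07], [-2.55, 2.55]. Speed limits (rad/s): [2.22, 2.22, 2.57, 3.14, 3.14, 3.14].

## Interface

Orientations are given as [roll, pitch, yaw] about the fixed x, y, z axes, in that order (R = Rz(yaw) Ry(pitch) Rx(roll)).
In Python, from cell import telemetry, eyes, manip gives the robot as it stands.
- The arm moves only by the tool play_rows, never from a script. Its arguments are lists of equal length, an entry for each row: "translation": the shift along the world's x, y, z in m, a list of three; "yaw": the turn about the world's z in rad. A call has 1 to 12 rows; each row is the pose to reach, as a shift and turn from the pose commanded when the call began; what a row does not reach only later rows make up. A row lasts 1/8 s, in which the tool goes at most 62.5 mm and 10.7 degrees, less where a joint would pass 70% of its speed; a pose out of reach is approached as far as the arm can. A call with a gripper value outside its range is refused whole. "hand" is the opening, from 0 (shut) to 1 (fully open), set as the call begins (left out, the last holds). The fingers move at their own pace and stop on an object; "force" is the grip in N (left out, the last holds). Time passes only in rows, so rows that repeat a pose let the fingers close. It gives the time, the measured TCP pose, the force, the opening and the grip force at its end, in the units of the state.
- telemetry.read_state(): the state, without advancing time (a new reading comes with each control period).
- eyes.camera(name): name is "side" or "top" or "wrist"; returns a dict with "pixels" (384x512x3 uint8, red, green, blue), "fx", "fy", "cx", "cy" (pixels), "cam_to_world" (4x4, takes a point from camera to world coordinates); the wrist camera has in their place "T_tool_cam" (4x4, takes a point from camera to tool coordinates, whose origin is the TCP and whose axes are the flange's). Camera axes: x right, y up, looking along -z (the intrinsics and any distortion apply to the point x, -y, -z); pixel columns grow to the right and rows downward; lengths in mm; the calibration is good to about 2 mm. The wrist camera is an equidistant fisheye: a pixel r from the principal point sees the ray r / f radians off the axis. A picture is of the moment at which its call begins: read the wrist's pose just before it. There is no depth.
- manip.sign_off(): hands the job in; it is judged then, once.
The state is a dict: "clock": time; "joints": joint angles; "qd": joint speeds; "effort": joint torques, N m; "eef_pos": TCP position; "eef_rot": TCP orientation; "wrist_force": force on the tool from outside, world axes, zero at the start; "moment": the same for the moment, N m; "finger_gap": finger opening in mm; "finger_force": force on a finger pad.
Only numpy, scipy, OpenCV 4.12 (cv2) and the standard library are available. Lean on these libraries where they do the work, as an engineer would, in place of code of your own. Each camera call takes 0.05 s, during which the arm holds its last target. There are 200 camera calls.

## Task

On the grey timer box, push the nose of the click-stop dial round with a fingertip, clockwise seen from above, by exactly four clicks (one third of a turn) from where it stands, never further and never backwards, so that it rests in the fourth click. Then press the larger of the two round buttons fully down and let it come up again; leave the smaller button alone. Only push and press gently, with the fingers together: do not pinch the dial's nose, and leave the loose things round the box where they lie.

Things in the scene. Friction and masses are not known exactly. Their poses are not given: they have to be found in the camera images.
- timer: grey timer box, fixed to the bench, 130 (its x) x 220 (its y) x 55 mm high, flat top at z = 55 mm; origin at the centre of its underside; +x is its back, +y its left. On its top: the dial (centre 50 mm to its left), the two buttons (near its front, on the right half) and a small flat display in a black frame. It is turned up to 0.25 rad from facing the robot.
- dial (a joint): dial angle, rad: 0 at the start, grows clockwise seen from above. Click-stops every 0.5236 rad (30 degrees; a tick at each on the metal ring), the fourth at 2.094. It resists with up to 0.1 N m (3 to 5 N at the nose) a quarter-click past a stop, zero half-way, then draws itself into the next stop and rests within 0.03 rad; damped, it does not run on. End stops 4 clicks back, 7 ahead.
- dial_centre (a point): point on the dial's upright axis, level with the top of its nose, z = 95 mm (40 mm above the box top). The dial is a grey disc 76 mm across whose upper face lies 22 mm below this point (z = 73 mm); on it stand a black hub 20 mm across and, from the hub out to the rim, one black nose: a bar 10.6 mm wide and 22 mm high, with a white line on its top. Round the disc lies a flat metal ring 96 mm across (top at z = 59 mm).
- nose_tip (a point): outer end of the nose, on its top edge and middle line, 37 mm from dial_centre at the same height. At the start it points roughly to the robot's left (+y, up to 0.75 rad either way); clockwise carries it away from the robot, then to the right. The rules call the long halves of the nose dial_c2 (the flank pushed on for a clockwise turn) and dial_c3 (the leading flank).
- start (a joint): travel of the larger button (30 mm across): 0 up, 0.006 m fully down, where its spring pushes back with 5 N (1.5 N at first); it springs up when let go
- start_top (a point): centre of the top of the larger button when up; it is pressed straight down. 96 mm from the dial's axis, in the front right half of the box top, 22 mm above the box top
- stop (a joint): travel of the smaller button (16 mm across), not to be pressed: 0 up, 0.006 m down
- stop_top (a point): centre of the top of the smaller button, 50 mm to the right of the larger one, 22 mm above the box top
- syringe: loose flux syringe, 130 mm long, 16 mm high, lying on the bench right of the box; origin under its centre
- spool: loose grey solder spool, 50 mm across, 32 mm high, standing on the bench left of the box; origin under its centre
- pen_driver: loose slim blue screwdriver, 78 mm long, 9 mm thick, lying on the bench left of the box, behind the spool; origin under its centre

How it is judged (in metres and radians):
On the way, in this order (a step that is already met when the one before it is completed fails the run):
1. the dial rests in the fourth click, the larger button still up (value of joint dial between 1.9644 and 2.2244 rad and value of joint start below 0.002 m), for 0.3 s.
2. the larger button is fully down (value of joint dial between 1.9644 and 2.2244 rad and value of joint start above 0.0045 m), for 0.05 s.
At the end, for the whole second after the job is handed in: the dial rests four clicks (2.094 rad, within 0.13) clockwise of its start, both buttons are up (within 1.5 mm), and the syringe, spool and slim screwdriver are within 20 mm of where they lay (value of joint dial between 1.9644 and 2.2244 rad and value of joint each of start, stop below 0.0015 m and velocity of joint dial between -0.05 and 0.05 rad/s and distance of each of syringe, spool, pen_driver from where it was at the start of the episode below 0.02 m); the robot touches nothing.
It fails at once if the dial is turned past the fourth click, half-way to the fifth, or backwards by half a click from its start (value of joint dial above 2.3562 rad or value of joint dial below -0.2618 rad).
It fails at once if the larger button is pressed (over 3 mm) before the dial is at the fourth click (value of joint start above 0.003 m and value of joint dial below 1.8944 rad).
It fails at once if the smaller button is pressed (over 3 mm) (value of joint stop above 0.003 m).
It fails at once if the dial's nose is pinched or borne down on: over 4 N from the fingers on both its flanks at once (contact force between each of dial_c2, dial_c3 and the fingers above 4 N).
It fails at once if a loose bystander is lifted or carried off (moved over 40 mm, or raised over 20 mm) (distance of any of syringe, spool, pen_driver from where it was at the start of the episode above 0.04 m or height (world z) of any of syringe, spool, pen_driver above 0.02 m).
It also fails if it takes over 58 s, if anything falls off the work surface, if the arm or the gripper's body presses on something with over 40 N, if the wrist force passes 120 N, or if a joint passes its speed limit or range.

## Working session

There is one attempt and no reset: what is moved stays moved. The work goes in short steps, Python scripts to look and compute and a tool call to move; the robot and the scene stay as the last step left them, time stands still between calls to the robot, and variables do not carry over. Pictures are saved under pics/ and viewed, at most 10 in all, crops included, and the job is handed in when it is done.

Besides the shell and the picture viewer there is one more tool, called after "Call:" as name(argument=value, ...) on one line, values as JSON. play_rows: Moves the arm, as the interface text tells. Its arguments: {"type":"object","properties":{"translation":{"type":"array","items":{"type":"array","items":{"type":"number"}}},"yaw":{"type":"array","items":{"type":"number"}},"hand":{"type":"number"},"force":{"type":"number"}},"required":["translation","yaw"]}

```bash
mkdir -p pics; ls; python3 - <<'E'
from cell import telemetry, eyes, manip
import cv2, pickle
d={}
for n in ["top","side"]:
    d[n]=eyes.camera(n); cv2.imwrite(f"pics/{n}.png",d[n]["pixels"][:,:,::-1])
    print(n,d[n]["fx"],d[n]["cx"],d[n]["cy"],d[n]["cam_to_world"].round(3).tolist() if hasattr(d[n]["cam_to_world"],'round') else d[n]["cam_to_world"],[k for k in d[n]])
pickle.dump(d,open("d.pkl","wb"))
print(telemetry.read_state())
E
```

```text
pics
top 488.1755836528263 262.96936555789364 184.45859508173626 [[0.134, 0.965, -0.224, 290.069], [-0.991, 0.13, -0.031, 127.353], [-0.001, 0.226, 0.974, 918.828], [0.0, 0.0, 0.0, 1.0]] ['pixels', 'fx', 'fy', 'cx', 'cy', 'cam_to_world']
side 348.1931650765819 253.72793652281146 193.1143305128397 [[-0.925, 0.24, -0.295, 208.954], [-0.38, -0.621, 0.686, 731.118], [-0.018, 0.746, 0.665, 656.396], [0.0, 0.0, 0.0, 1.0]] ['pixels', 'fx', 'fy', 'cx', 'cy', 'cam_to_world']
{'clock': 0.1, 'joints': array([-1.17559734e+00,  3.00423477e-01,  1.52152226e+00,  8.75868406e-06,
        1.32070670e+00, -6.65761186e-02]), 'qd': array([ 0.00081258, -0.00025067, -0.0007494 , -0.00134703, -0.00025047,
       -0.00109667]), 'effort': array([-6.87861648e-04, -5.32651412e+01, -3.53287518e+01,  7.08946050e-02,
        2.35100929e-02, -2.89889635e-05]), 'eef_pos': array([ 244.96475194, -492.1677358 ,  204.93733863]), 'eef_rot': array([-3.14053579e+00, -7.89690006e-05,  4.61772894e-01]), 'wrist_force': array([ 0.24296527, -0.28083745, -0.14261386]), 'moment': array([ 0.00329908, -0.0421064 , -0.04445881]), 'finger_force': 0.0, 'finger_gap': 94.06360813000431}
```

View pics/top.png

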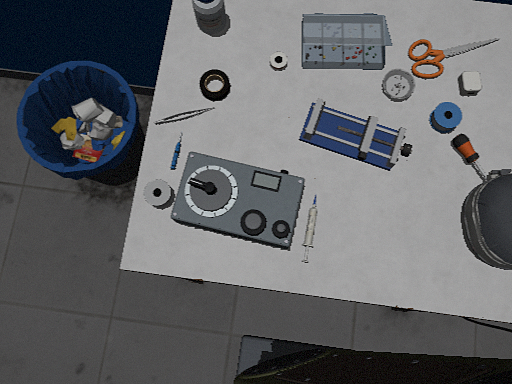

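View pics/side.png

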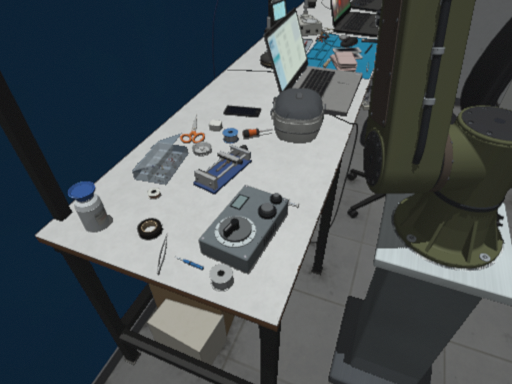

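The top view shows the box at (170–305, 150–250), with the dial near (212,190), the larger button near (254,222), the smaller at (281,229), the spool at (157,193), the blue screwdriver at (177,152) and the syringe at (311,230). The side view agrees. I'll measure these next.

```bash
cat > h.py <<'E'
import numpy as np
def ray(c,u,v,z):
    T=np.array(c["cam_to_world"]); d=T[:3,:3]@np.array([(u-c["cx"])/c["fx"],-(v-c["cy"])/c["fy"],-1])
    o=T[:3,3]; return o+d*(z-o[2])/d[2]
def proj(c,p):
    T=np.array(c["cam_to_world"]); q=T[:3,:3].T@(np.array(p)-T[:3,3])
    return np.array([c["cx"]+c["fx"]*q[0]/-q[2], c["cy"]-c["fy"]*q[1]/-q[2]])
E
python3 - <<'E'
import pickle,cv2,numpy as np
from h import *
d=pickle.load(open("d.pkl","rb")); c=d["top"]; s=d["side"]
for n,(x0,y0,w,h) in {"top":(150,130,180,135),"side":(170,170,140,105)}.items():
    im=d[n]["pixels"][y0:y0+h,x0:x0+w,::-1]
    k=800/w/ (1 if n=="top" else 1); k=4
    cv2.imwrite(f"pics/{n}_z.png",cv2.resize(im,None,fx=k,fy=k,interpolation=cv2.INTER_CUBIC))
for n,px in {"dial59":(212,190.5,59),"start":(254,222,77),"stop":(281,229,77)}.items(): print(n,ray(c,*px).round(1))
# white ring mask
for n,ctr in (("top",(212,190)),("side",(236,231))):
    g=cv2.cvtColor(d[n]["pixels"],cv2.COLOR_RGB2HSV)
    m=((g[...,2]>170)&(g[...,1]<40)).astype(np.uint8); k=np.zeros_like(m); cv2.circle(k,ctr,31,1,-1); m*=k
    pts=cv2.findNonZero(m); h=cv2.convexHull(pts); print(n,len(pts),cv2.fitEllipse(h))
    e=cv2.fitEllipse(h)[0]; print(ray(d[n],e[0],e[1],59).round(1))
E
```

```text
dial59 [464.2 244.4  59. ]
start [414.9 160.8  77. ]
stop [409.  112.7  77. ]
top 525 ((210.64085388183594, 190.6128692626953), (50.652069091796875, 52.24327087402344), 64.56649780273438)
[463.6 246.8  59. ]
side 390 ((230.66317749023438, 224.6971893310547), (41.27602767944336, 49.312965393066406), 119.97827911376953)
[481.7 237.8  59. ]
```

View pics/top_z.png

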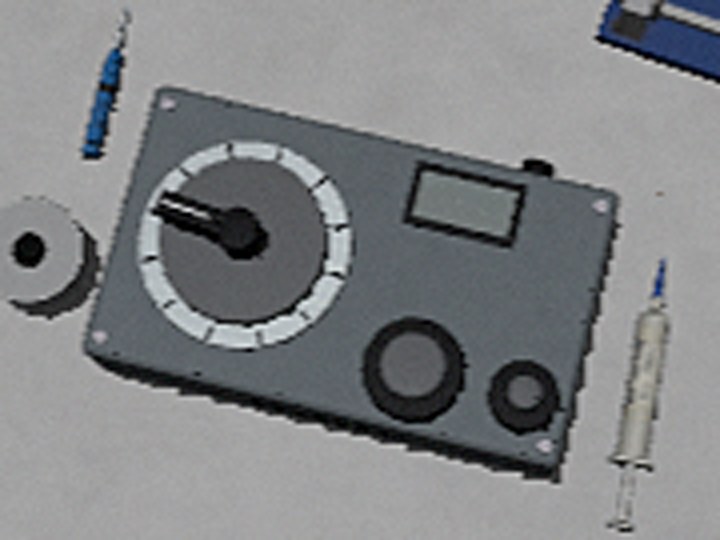

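View pics/side_z.png

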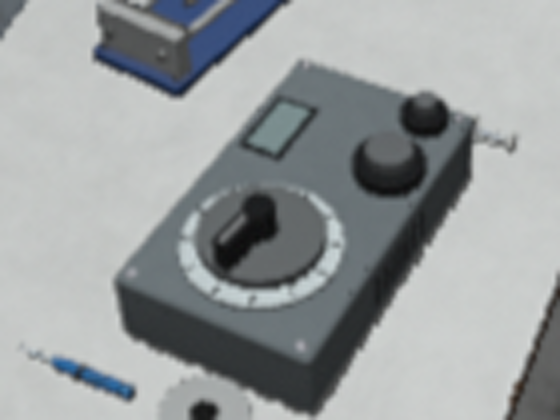

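```bash
python3 - <<'E'
import pickle,cv2,numpy as np
from h import *
d=pickle.load(open("d.pkl","rb")); c=d["top"]; s=d["side"]
P={}
for n,ctr in (("top",(211,191)),("side",(235.3,231.3))):
    g=cv2.cvtColor(d[n]["pixels"],cv2.COLOR_RGB2HSV).astype(int)
    W=ray(d[n],*ctr,59)
    ys,xs=np.nonzero(g[...,2]>150)
    X=np.array([ray(d[n],x,y,59)[:2] for x,y in zip(xs,ys) if abs(x-ctr[0])<35 and abs(y-ctr[1])<35])
    cc=W[:2]
    for i in range(8):
        r=np.hypot(*(X-cc).T); Y=X[(r<53)&(r>36)]
        A=np.c_[2*Y,np.ones(len(Y))]; q=np.linalg.lstsq(A,(Y**2).sum(1),rcond=None)[0]; cc=q[:2]
    print(n,cc.round(1),"r",np.sqrt(q[2]+cc@cc).round(1),len(Y)); P[n]=cc
def up(z,n): # zoomed px -> full
    o={"top":(150,130),"side":(170,170)}[n]; return (z[0]-1.5)/4+o[0],(z[1]-1.5)/4+o[1]
def tri(a,b):
    L=[]
    for cam,p in ((c,up(a,"top")),(s,up(b,"side"))):
        o=np.array(cam["cam_to_world"])[:3,3]; v=ray(cam,*p,0)-o; v/=np.linalg.norm(v); L.append((o,v))
    M=[np.eye(3)-np.outer(v,v) for o,v in L]; return np.linalg.solve(sum(M),sum(m@o for m,(o,v) in zip(M,L)))
T={}
for n,a,b in (("hub",(240,229),(261,203)),("start",(409,363),(391,150)),("stop",(525,391),(427,103)),("nose",(161,207),(225,248))):
    z=95 if n in("hub","nose") else 77
    t=ray(c,*up(a,"top"),z); u=ray(s,*up(b,"side"),z); T[n]=t
    print(n,t.round(1),u.round(1),tri(a,b).round(1))
print(np.linalg.norm(T["start"][:2]-P["top"]),np.linalg.norm(T["start"]-T["stop"]))
v=T["stop"]-T["start"];print("yaw",np.arctan2(v[0],-v[1]))
for n,a in (("c1",(165,104)),("c2",(601,205)),("c3",(99,337)),("c4",(545,446))): print(n,ray(c,*up(a,"top"),55).round(1))
for n,a in (("spool",(30,248)),("pen",(97,130))): print(n,ray(c,*up(a,"top"),32 if n=="spool" else 8).round(1))
E
```

```text
top [464.6 247.2] r 43.3 621
side [465.6 248.6] r 43.7 278
hub [462.7 244.6  95. ] [462.1 252.1  95. ] [464.8 245.8  87.6]
start [417.2 164.8  77. ] [416.  168.6  77. ] [417.6 165.   73.2]
stop [411.8 113.3  77. ] [410.  121.4  77. ] [412.8 113.1  69.1]
nose [467.8 280.1  95. ] [466.2 289.8  95. ] [470.3 282.   85.2]
95.05541118006771 51.84337196128255
yaw -0.10478257189401899
c1 [524.7 293.9  55. ]
c2 [504.   89.3  55. ]
c3 [413.6 305.1  55. ]
c4 [391.9 101.1  55. ]
spool [453.9 348.9  32. ]
pen [520.2 333.4   8. ]
```

The ring centre comes out at (465, 248) in both views. The nose points about 0.13 rad past +y toward +x. The button is at (417, 165.5), with box yaw −0.10. Next: shut the fingers, rise, and cross over to behind the nose.

Call:
play_rows(translation=[[0,0,0.06],[0.02,0.06,0.1],[0.035,0.12,0.1],[0.05,0.18,0.1],[0.065,0.24,0.1],[0.08,0.3,0.1],[0.095,0.36,0.1],[0.11,0.42,0.1],[0.125,0.48,0.1],[0.14,0.54,0.1],[0.155,0.6,0.1],[0.17,0.66,0.1]], yaw=[0.18,0.36,0.54,0.72,0.9,1.08,1.26,1.44,1.62,1.8,1.98,2.16], hand=0, force=20)

```text
clock: 1.6
eef_pos: [414.0, 165.9, 305.4]
eef_rot: [3.142, 0.0, 2.628]
wrist_force: [1.0, -1.2, 1.0]
finger_gap: 0.7
finger_force: 0.0
```

Call:
play_rows(translation=[[0.015,0.055,0],[0.025,0.11,-0.05],[0.025,0.11,-0.1],[0.025,0.11,-0.155],[0.025,0.11,-0.155],[0.025,0.11,-0.155]], yaw=[0.18,0.36,0.39,0.39,0.39,0.39])

```text
clock: 2.35
eef_pos: [439.9, 273.9, 152.7]
eef_rot: [3.14, 0.002, 3.012]
wrist_force: [-0.0, -0.1, -0.4]
finger_gap: 0.5
finger_force: 0.0
```

```bash
python3 - <<'E'
from cell import telemetry, eyes
import cv2,pickle,numpy as np
s=telemetry.read_state(); w=eyes.camera("wrist"); t=eyes.camera("top")
pickle.dump((s,w,t),open("w.pkl","wb"))
print(s["eef_pos"],s["eef_rot"],s["finger_gap"],{k:w[k] for k in w if k!="pixels"})
cv2.imwrite("pics/w1.png",w["pixels"][:,:,::-1])
E
```

```text
[439.9281624  273.93457668 152.70159339] [3.14016808e+00 1.99555487e-03 3.01150762e+00] 0.47829665275809125 {'fx': 297.3186396354542, 'fy': 297.3186396354542, 'cx': 251.82802734820436, 'cy': 188.71265674468282, 'T_tool_cam': array([[ 6.16008097e-04,  9.72915084e-01,  2.31161979e-01,
         6.71461557e+01],
       [ 9.99999625e-01, -7.40019941e-04,  4.49765562e-04,
         2.06570431e-01],
       [ 6.08648173e-04,  2.31161615e-01, -9.72915175e-01,
        -1.80500448e+02],
       [ 0.00000000e+00,  0.00000000e+00,  0.00000000e+00,
         1.00000000e+00]])}
```

View pics/w1.png

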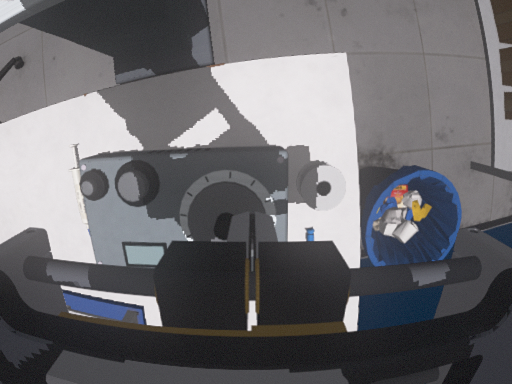

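The wrist view shows the ring centred near (228,215), the larger button near (137,183), the smaller at (93,184) and the spool at (323,186). The fingers hide the nose. I'll cross-check the positions against these.

```bash
cat >> h.py <<'E'
from scipy.spatial.transform import Rotation as Rn
def wray(s,w,u,v,z):
    a,b=(u-w["cx"])/w["fx"],(v-w["cy"])/w["fy"]; th=np.hypot(a,b); k=np.sin(th)/max(th,1e-9)
    dc=np.array([a*k,-b*k,-np.cos(th)]); T=np.eye(4); T[:3,:3]=Rn.from_euler("xyz",s["eef_rot"]).as_matrix(); T[:3,3]=s["eef_pos"]
    M=T@w["T_tool_cam"]; d=M[:3,:3]@dc; o=M[:3,3]; return o+d*(z-o[2])/d[2]
E
python3 - <<'E'
import pickle,cv2,numpy as np
from h import *
s,w,t=pickle.load(open("w.pkl","rb"))
for n,u,v,z in (("start",138,182,77),("stop",93,184,77),("spool",323,187,32),("ringL",180,215,59),("ringR",277,213,59),("ringT",228,169,59)): print(n,wray(s,w,u,v,z).round(1))
im=w["pixels"][140:280,60:300,::-1]
im=np.clip(im.astype(float)*1.8,0,255).astype(np.uint8)
cv2.imwrite("pics/w1z.png",cv2.resize(im,None,fx=3.3,fy=3.3,interpolation=cv2.INTER_CUBIC))
E
```

```text
start [413.9 171.2  77. ]
stop [409.1 121.8  77. ]
spool [452.5 348.6  32. ]
ringL [455.5 200.4  59. ]
ringR [465.4 295.5  59. ]
ringT [416.5 254.7  59. ]
```

View pics/w1z.png

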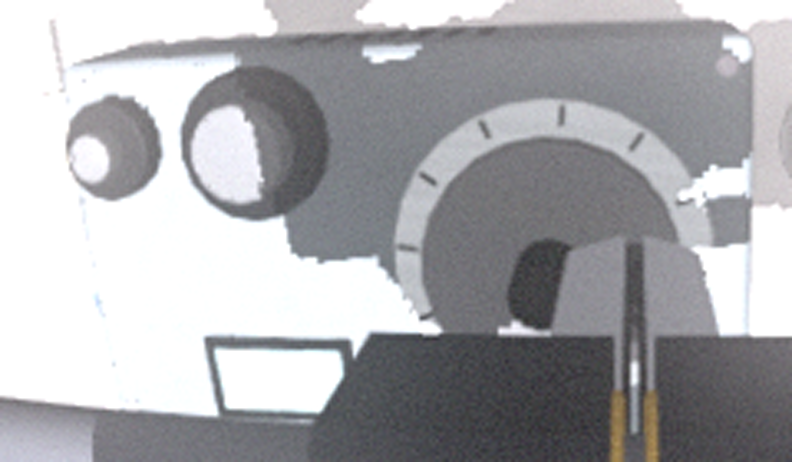

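Call:
play_rows(translation=[[0.001,0.002,-0.03],[0.002,0.004,-0.055],[0.002,0.004,-0.068],[0.002,0.004,-0.072],[0.002,0.004,-0.072],[0.002,0.004,-0.072]], yaw=[0,0,0,0,0,0])

```text
clock: 3.2
eef_pos: [441.4, 277.8, 79.3]
eef_rot: [3.141, 0.001, 3.012]
wrist_force: [0.7, 0.8, 0.2]
finger_gap: 0.4
finger_force: 0.0
```

```bash
python3 - <<'E'
from cell import telemetry, eyes
import cv2,pickle,numpy as np
from h import *
s=telemetry.read_state(); t=eyes.camera("top")
print(s["eef_pos"],s["eef_rot"],s["wrist_force"])
# plan table relative to the pose now
p=s["eef_pos"]; C=np.array([465,248]);f0=.13;y=s["eef_rot"][2]
for off,dth in [(18,0),(14,0)]+[(13.3,a) for a in np.arange(0.1,2.05,.1)]+[(13.3,1.98)]:
    f=f0+dth; n=np.array([np.sin(f),np.cos(f)]); tt=np.array([np.cos(f),-np.sin(f)])
    q=C+27*n-off*tt; print(round(dth,2),((q-p[:2])/1000).round(4), round(np.pi-f-y,3), q.round(1))
print(wray(*pickle.load(open("w.pkl","rb"))[:2],132.7,186.4,77))
E
```

```text
[441.44985222 277.80076811  79.3320715 ] [3.14079178e+00 1.10978821e-03 3.01177358e+00] [0.74055601 0.78234483 0.19201573]
0 [ 0.0092 -0.0007] -0.0 [450.7 277.1]
0 [ 0.0132 -0.0012] -0.0 [454.6 276.6]
0.1 [ 0.0168 -0.0005] -0.1 [458.2 277.3]
0.2 [0.0197 0.0001] -0.2 [461.2 277.9]
0.3 [0.0227 0.0003] -0.3 [464.2 278.1]
0.4 [0.0257 0.0002] -0.4 [467.2 278. ]
0.5 [ 0.0287 -0.0001] -0.5 [470.2 277.7]
0.6 [ 0.0316 -0.0008] -0.6 [473.1 277. ]
0.7 [ 0.0345 -0.0018] -0.7 [475.9 276. ]
0.8 [ 0.0372 -0.003 ] -0.8 [478.7 274.8]
0.9 [ 0.0399 -0.0045] -0.9 [481.3 273.3]
1.0 [ 0.0423 -0.0063] -1.0 [483.7 271.5]
1.1 [ 0.0446 -0.0082] -1.1 [486.  269.6]
1.2 [ 0.0466 -0.0104] -1.2 [488.  267.4]
1.3 [ 0.0484 -0.0128] -1.3 [489.9 265. ]
1.4 [ 0.05   -0.0154] -1.4 [491.4 262.4]
1.5 [ 0.0513 -0.0181] -1.5 [492.7 259.7]
1.6 [ 0.0523 -0.0209] -1.6 [493.8 256.9]
1.7 [ 0.0531 -0.0239] -1.7 [494.5 253.9]
1.8 [ 0.0535 -0.0268] -1.8 [495. 251.]
1.9 [ 0.0536 -0.0298] -1.9 [495.1 248. ]
2.0 [ 0.0535 -0.0329] -2.0 [494.9 245. ]
1.98 [ 0.0535 -0.0323] -1.98 [495.  245.5]
[417.28830748 164.86062593  77.        ]
```

Call:
play_rows(translation=[[0.009,-0.0005,0],[0.013,-0.001,0],[0.017,-0.0005,0],[0.02,0,0],[0.0227,0.0003,0],[0.0257,0.0002,0],[0.0287,-0.0001,0],[0.0316,-0.0008,0],[0.0345,-0.0018,0],[0.0372,-0.003,0],[0.04,-0.0045,0],[0.04,-0.0045,0]], yaw=[0,0,-0.1,-0.2,-0.3,-0.4,-0.5,-0.6,-0.7,-0.8,-0.9,-0.9])

```text
clock: 4.75
eef_pos: [481.4, 273.0, 78.4]
eef_rot: [-3.142, 0.0, 2.112]
wrist_force: [0.3, 0.5, 0.3]
finger_gap: 0.2
finger_force: 0.0
```

```bash
python3 - <<'E'
from cell import telemetry, eyes
import cv2,pickle,numpy as np
s=telemetry.read_state(); w=eyes.camera("wrist"); t=eyes.camera("top"); sd=eyes.camera("side")
print(s["eef_pos"],s["eef_rot"],s["wrist_force"])
a=cv2.resize(t["pixels"][150:230,170:262,::-1],(400,348),interpolation=cv2.INTER_CUBIC)
b=cv2.resize(sd["pixels"][190:270,190:282,::-1],(400,348),interpolation=cv2.INTER_CUBIC)
cv2.imwrite("pics/mid.png",np.clip(np.hstack([a,b])*1.5,0,255).astype(np.uint8))
E
```

```text
[481.35135969 272.98483194  78.38013882] [-3.14153360e+00  4.86915902e-05  2.11211794e+00] [0.30227812 0.51446791 0.34454179]
```

View pics/mid.png

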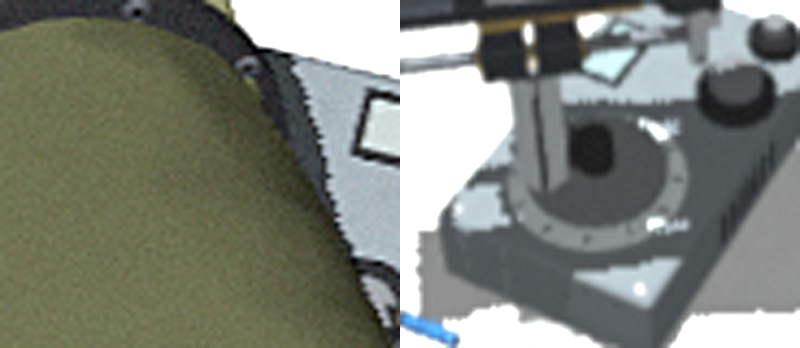

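The side view no longer shows the nose, which is now behind the finger. The force is near zero, so the dial has drawn itself on to click 2. I'll continue along the arc to about 1.98 rad.

Call:
play_rows(translation=[[0.0023,-0.0018,0.001],[0.0046,-0.0037,0.001],[0.0066,-0.0059,0.001],[0.0084,-0.0083,0.001],[0.01,-0.0109,0.001],[0.0113,-0.0136,0.001],[0.0123,-0.0164,0.001],[0.0131,-0.0194,0.001],[0.0135,-0.0223,0.001],[0.0136,-0.0253,0.001],[0.0135,-0.0272,0.001],[0.0135,-0.0272,0.001]], yaw=[-0.1,-0.2,-0.3,-0.4,-0.5,-0.6,-0.7,-0.8,-0.9,-1.0,-1.06,-1.06])

```text
clock: 6.4
eef_pos: [494.6, 245.8, 79.5]
eef_rot: [3.142, 0.0, 1.053]
wrist_force: [-0.6, 0.4, 0.2]
finger_gap: 0.4
finger_force: 0.0
```

Call:
play_rows(translation=[[0.005,0.0085,0],[0.01,0.017,0.0],[0.01,0.017,0.04],[0.01,0.017,0.08],[-0.02,-0.02,0.08],[-0.05,-0.05,0.08],[-0.0776,-0.0806,0.08],[-0.0776,-0.0806,0.08],[-0.0776,-0.0806,0.08]], yaw=[0,0,0,0,0,0,0,0,0])

```text
clock: 7.52
eef_pos: [417.7, 166.0, 159.8]
eef_rot: [3.141, -0.001, 1.052]
wrist_force: [-0.2, 0.2, -0.1]
finger_gap: -0.1
finger_force: 0.0
```

```bash
python3 - <<'E'
from cell import telemetry, eyes
import cv2,pickle,numpy as np
s=telemetry.read_state(); w=eyes.camera("wrist")
print(s["eef_pos"],s["eef_rot"],s["wrist_force"]); pickle.dump((s,w),open("w2.pkl","wb"))
a=w["pixels"][:300,60:460,::-1]
cv2.imwrite("pics/w2.png",cv2.resize(np.clip(a*1.3,0,255).astype(np.uint8),None,fx=2,fy=2,interpolation=cv2.INTER_CUBIC))
E
```

```text
[417.73044773 165.96935528 159.82224652] [ 3.14104216e+00 -7.70590871e-04  1.05224886e+00] [-0.19555392  0.24235006 -0.14563595]
```

View pics/w2.png

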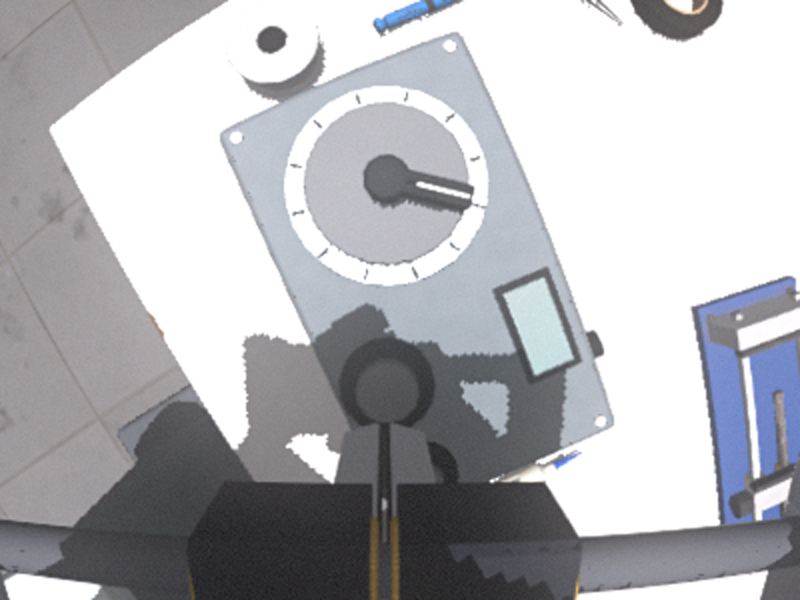

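The wrist view shows the hub at (387,178), the nose tip at (471,196) and the larger button at (387,386), all in zoomed pixels. The loose things are undisturbed.

```bash
python3 - <<'E'
import pickle,numpy as np
from h import *
s,w=pickle.load(open("w2.pkl","rb"))
f=lambda x,y,z: wray(s,w,x/2+60-.25,y/2-.25,z)
h=f(388,177,95);a=f(418,183,95);b=f(471,195,95)
for v in (b-h,b-a): print("phi",np.arctan2(v[0],v[1]),np.linalg.norm(v))
print(h,b,f(386.5,185,59),"start",f(387,388,77))
for n,x,y in (("T1",474,158),("T2",482,206),("T3",455,245),("Top",406,95)):
    v=f(x,y,59)-f(386.5,185,59); print(n,np.arctan2(v[0],v[1]))
d=pickle.load(open("d.pkl","rb"))["top"]
g=lambda x,y,z: ray(d,(x-1.5)/4+150,(y-1.5)/4+130,z)
v=g(166,203,95)-g(202,214,95); print("phi0",np.arctan2(v[0],v[1]))
v=g(161,206,95)-g(241,228,95); print("phi0",np.arctan2(v[0],v[1]))
for x,y in ((347,240),(320,180),(283,152),(228,150),(148,258),(168,303),(210,333),(260,338),(304,318),(338,283)):
    v=g(x,y,59)-np.array([464.6,247.2,59]); print(round((np.arctan2(v[0],v[1]))/.5236,2),end=" ")
E
```

```text
phi 2.29018187825142 34.75334299578731
phi 2.2937706003677225 22.290466414908902
[464.48174909 245.63046696  95.        ] [490.62358712 222.73070378  95.        ] [464.03633979 245.79734672  59.        ] start [418.15620758 164.86470572  77.        ]
T1 1.7666361118335416
T2 2.291492432738564
T3 2.805758713117253
Top 0.7234594701084497
phi0 0.16767021326738057
phi0 0.1392067582836096
5.71 4.41 3.48 2.39 -0.59 -1.6 -2.64 -3.62 -4.54 -5.46
```

The nose is at 2.29, exactly on a tick and four clicks from its start of about 0.19. Now press the button.

Call:
play_rows(translation=[[0,-0.0005,-0.04],[0,-0.0005,-0.07],[0,-0.0005,-0.08],[0,-0.0005,-0.083],[0,-0.0005,-0.085],[0,-0.0005,-0.087],[0,-0.0005,-0.0885],[0,-0.0005,-0.0885],[0,-0.0005,-0.0885]], yaw=[0,0,0,0,0,0,0,0,0])

```text
clock: 8.7
eef_pos: [417.4, 165.1, 71.3]
eef_rot: [3.141, -0.001, 1.052]
wrist_force: [1.0, 3.8, 4.4]
finger_gap: 0.6
finger_force: 2.4
```

Call:
play_rows(translation=[[0,0,-0.0005],[0,0,-0.001],[0,0,-0.001],[0,0,-0.001]], yaw=[0,0,0,0])

```text
clock: 9.2
eef_pos: [417.5, 165.1, 71.0]
eef_rot: [3.141, -0.001, 1.052]
wrist_force: [-3.3, 3.8, 18.0]
finger_gap: 0.5
finger_force: 8.6
```

The force rose to 18 N at 6 mm of travel, so the button is fully down on its stop. Now retreat.

Call:
play_rows(translation=[[0,0,0.005],[0,0,0.03],[0,0,0.09],[0,0,0.12],[-0.03,-0.05,0.15],[-0.03,-0.1,0.15],[-0.03,-0.15,0.15],[-0.03,-0.2,0.15],[-0.03,-0.25,0.15],[-0.03,-0.25,0.15],[-0.03,-0.25,0.15]], yaw=[0,0,0,0,0,0,0,0,0,0,0])

```text
clock: 10.58
eef_pos: [386.6, -85.0, 219.6]
eef_rot: [-3.141, 0.0, 1.051]
wrist_force: [-0.6, -0.1, 0.1]
finger_gap: 0.3
finger_force: 0.0
```

```bash
python3 - <<'E'
from cell import telemetry, eyes
import cv2,numpy as np
s=telemetry.read_state(); print(s["eef_pos"],s["wrist_force"])
t=eyes.camera("top"); sd=eyes.camera("side")
a=cv2.resize(t["pixels"][130:265,150:330,::-1],(400,300),interpolation=cv2.INTER_CUBIC)
b=cv2.resize(sd["pixels"][170:275,170:310,::-1],(400,300),interpolation=cv2.INTER_CUBIC)
cv2.imwrite("pics/end.png",np.hstack([a,b]))
E
```

```text
[386.638661   -84.96061553 219.62819626] [-0.60630612 -0.07542618  0.10767123]
```

View pics/end.png

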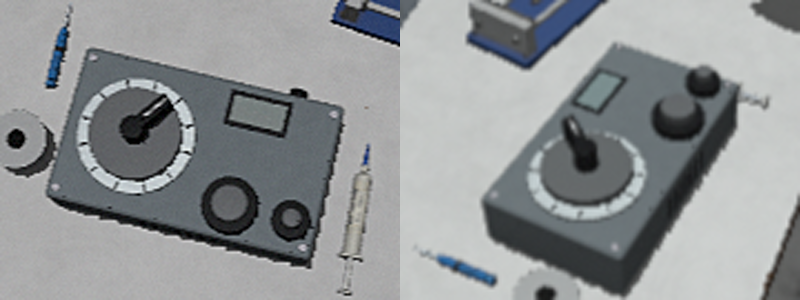

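The nose, from (133,128) to (165,100), has turned a third of a turn. Both buttons are up and the loose things have not moved.

```bash
python3 -c "
from cell import manip
print(manip.sign_off())"
```

```text
the job is handed in; nothing more can be done
None
```

I turned the dial four clicks clockwise, pressed the larger button fully down and let it come up, left the smaller button and the loose things alone, and handed in the job; no verdict was shown.

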